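File a sample case into a tight rack row

TASK

Put the yellow sample case into the rack immediately to the right (robot's right) of the orange one: nudge the tight row apart there, slide the yellow case in from the front, all the way home to the back wall, then push the sliding bookend back so that all five cases stand pressed snug side by side. Keep the four cases in the rack standing on its floor and against the back wall, never tip the yellow case over, and leave everything else on the bench where it is.

Things in the scene. Friction and masses are not known exactly. Their poses are not given: they have to be found in the camera images.
- rack: Fixed rack, 190 deep (x) x 310 wide (y); origin at mid-width on its underside, 105 mm behind its front edge; x towards its back wall, y left along the row. White slick floor (friction about 0.3), top 6 mm above the origin, x -105 to +73 mm; front edge open, no lip: the 87 mm in front of the row is a free apron. Open at the left end, where the bookend slides.
- rack_lip (a point): Front lower edge of the aluminium lip along the back wall's top, mid-row: rack (51, 0, 56) mm; lip 10 mm thick, reaching back to the wall. Cases pass below it with 6 mm to spare, so they go home only by sliding in from the front.
- rack_home (a point): Foot of the back wall's inner face at the right end cheek's inner face: rack (73, -145, 6) mm. The cheek is 40 mm high over the rack's origin. The row starts here: four cases, backs to the wall (centres at rack x about 27 mm), about 0.5 mm apart. The black-lidded one is always at the cheek, the other three to its left in any order.
- bookend (a joint): Black sliding bookend with red top edge at the row's left end: upright plate 12 thick (y), 80 long. Value in m: 0 = inner face at rack y 49.2 mm, touching the row of four; grows to the rack's left (+y) up to a hard stop at 0.0505. Stays where it is left; about 2 N moves it. Five cases pressed tight: about 0.046, so with it at the stop the gap is only some 4 mm wider than a case.
- bookend_back (a point): On the bookend's outer (left) face, middle of its tall front part (50 mm long in rack x, top 76 mm above the rack floor), 50 mm above the floor; press here towards the rack's -y to close the row. At bookend = 0 it is at rack (13, 61, 56) mm.
- case_yellow: Case with yellow lid: box 90 long (x) x 48 wide (y) x 44 high, square ends (no taper), about 0.22 kg; origin under its centre. On top a fin to hold or push it by: 8 thick (y), x -22 to +14 mm, top 70 mm above the origin. A small black latch marks its front (-x) face, which starts towards the robot (2 mm proud); either end may go in first. Stands loose on the black mat (2 mm thick), x axis at most 0.6 rad off the world's x axis.
- case_orange: Sample case with orange lid, in the rack; same shape and axes as the yellow case, x axis along the rack's. Pushed sideways high up on its fin a case of the row may lean and its foot lag behind, falling back when let go; pushed low on its side (once the gap admits a finger) it slides squarely.
- case_grey: Sample case with black lid, at the rack's right cheek; same shape and axes as the yellow case.
- case_blue: Sample case with blue lid, in the rack; same shape and axes as the yellow case.
- case_white: Sample case with white lid, in the rack; same shape and axes as the yellow case.
- adapter: Bystander: black power adapter block 90 x 50 x 32 high, origin under its centre.
- jar: Bystander: amber jar, 56 diameter, 75 high, origin under its centre.
- lens: Bystander: dark lens barrel standing upright, 48 diameter, 60 high, origin under its centre.
- driver: Bystander: screwdriver lying flat.
- parts_tray: Bystander: blue divided parts tray 130 x 100 x 30 high, origin under its centre.

How it is judged (in metres and radians):
On the way, in this order (a step that is already met when the one before it is completed fails the run):
1. the row is opened: the bookend has been moved out by nearly one case width (over 42 mm) (value of joint bookend above 0.042 m), for 0.1 s.
2. the yellow case stands in the row directly to the right of the orange one, pushed home (y of case_yellow in the frame of case_orange between -0.08 and -0.044 m and x of case_yellow in the frame of rack above 0.02 m and z of case_yellow in the frame of rack below 0.011 m and angle between the x axis of case_yellow and the x axis of rack, either way round below 0.1 rad and angle between case_yellow's own z axis and vertical below 0.08 rad), for 0.1 s.
At the end, for the whole second after the job is handed in: Yellow case upright on the rack floor right beside the orange one on its right (centres 44 to 52 mm apart), back within 8 mm of the wall, square to 0.1 rad; bookend under 0.048 (within 2 mm of tight); other four upright on the floor, backs within 13 mm of the wall; all at rest (y of case_yellow in the frame of case_orange between -0.052 and -0.044 m and x of case_yellow in the frame of rack above 0.02 m and z of case_yellow in the frame of rack below 0.011 m and angle between the x axis of case_yellow and the x axis of rack, either way round below 0.1 rad and angle between each of case_yellow, case_grey, case_orange, case_blue, case_white's own z axis and vertical below 0.08 rad and value of joint bookend below 0.048 m and linear speed of case_yellow below 0.02 m/s and x of each of case_grey, case_orange, case_blue, case_white in the frame of rack above 0.015 m and z of each of case_grey, case_orange, case_blue, case_white in the frame of rack below 0.012 m); the robot touches nothing.
It fails at once if a case of the row is lifted more than about 25 mm off the rack floor or tipped by more than 0.5 rad (z of any of case_grey, case_orange, case_blue, case_white in the frame of rack above 0.031 m or angle between any of case_grey, case_orange, case_blue, case_white's own z axis and vertical above 0.5 rad).
It fails at once if the yellow case is tipped over (more than 0.7 rad) (angle between case_yellow's own z axis and vertical above 0.7 rad).
It fails at once if something else on the bench is moved more than 30 mm (distance of any of adapter, jar, lens, driver, parts_tray from where it was at the start of the episode above 0.03 m).
It also fails if it takes over 72 s, if anything falls off the work surface, if the arm or the gripper's body presses on something with over 40 N, if the wrist force passes 120 N, or if a joint passes its speed limit or range.

ROBOT

A 6-joint arm with a two-finger parallel gripper is mounted at the origin on the work surface. World frame = base frame: x ahead of the robot, y to its left, z up, the work surface at z = 0. Lengths are in mm, angles in rad, forces in N, time in s.
With the tool pointing down it reaches from about 350 to 775 mm from the base axis. Payload 7.3 kg.
Tool frame: the origin (TCP) lies midway between the tips of the shut fingers; the grasp point (between the pads) lies 19 mm behind it; z points along the fingers, y is the direction in which the jaws open and shut (so a half turn about z gives the same grasp; the last joint's range is limited). The gripper opens to 92 mm and grips with 3 to 60 N. Pads are 19 mm wide; open, the fingers measure 130 mm over their backs; the gripper's body (75 mm by 190 mm) begins 47 mm behind the grasp point.
Start: joints at [-1.307, 0.342, 1.524, -0, 1.275, -0.146], TCP at [209.197, -481.541, 226.741] pointing down, gripper open.
Joint ranges: [-2.53, 2.53], [-0.77, 2.02], [0.04, 2.7], [-1, 4.14], [0.28, 2.66], [-3.11, 3.11]. Speed limits (rad/s): [2.57, 2.57, 3.14, 3.14, 3.14, 3.14].

INTERFACE

Orientations are given as [roll, pitch, yaw] about the fixed x, y, z axes, in that order (R = Rz(yaw) Ry(pitch) Rx(roll)).
In Python, from plant import sensors, imaging, ticket gives the robot as it stands. The module is installed in compiled form; this text tells all that it offers.
- The arm moves only by the tool arm_command, never from a script. Its argument "increments" is one flat list of numbers, 5 for each row, row after row: the closure, from 0 (fully open) to 1 (shut), then the shift along the tool's x, y, z in mm, then the turn about the tool's z in degrees. In form: [hand, dx, dy, dz, spin, hand, dx, dy, dz, spin, ...]. A call has 1 to 20 rows; each row is the pose to reach, as a shift and turn from the pose commanded when the call began, along the tool's axes at that moment; what a row does not reach only later rows make up. A row lasts 1/8 s, in which the tool goes at most 62.5 mm and 10.7 degrees, less where a joint would pass 70% of its speed; a pose out of reach is approached as far as the arm can. A call with a gripper value outside its range is refused whole. The fingers move at their own pace and stop on an object; the grip force is fixed at half the most. Time passes only in rows, so rows that repeat a pose let the fingers close. It gives the time, the measured TCP pose, the force and the opening at its end, in the units of the state.
- sensors.get_obs(): the state, without advancing time (a new reading comes with each control period).
- imaging.capture(name): name is "scene" or "top" or "wrist"; returns the picture (400x640x3 uint8, blue, green, red); there is no depth.
- imaging.calibration(name): a dict with "fx", "fy", "cx", "cy" (pixels), "world_to_cam" (4x4, takes a point from world to camera coordinates); the wrist camera has in their place "hand_eye" (4x4, takes a point from camera to tool coordinates, whose origin is the TCP and whose axes are the flange's). Camera axes: x right, y down, z forward; pixel columns grow to the right and rows downward; lengths in mm; the calibration is good to about 2 mm. A picture is of the moment at which its call begins: read the wrist's pose just before it. calibration takes no time and is no camera call.
- ticket.close_job(): hands the job in, once; it reports no verdict.
The state is a dict: "time": time; "joint_positions": joint angles; "dq": joint speeds; "tau": joint torques, N m; "tool_pos": TCP position; "tcp_rot": TCP orientation; "contact_force": force on the tool from outside, world axes, zero at the start; "moment": the same for the moment, N m; "grip_width": finger opening in mm.
Only numpy, scipy, OpenCV 4.12 (cv2) and the standard library are available. Lean on these libraries where they do the work, as an engineer would, in place of code of your own. Each camera call takes 0.05 s, during which the arm holds its last target. There are 200 camera calls.

## Working session

There is one attempt and no reset: what is moved stays moved. The work goes in short steps, Python scripts to look and compute and a tool call to move; the robot and the scene stay as the last step left them, time stands still between calls to the robot, and variables do not carry over. Pictures are saved under pics/ and viewed, about 8 in all and at most 12, crops included, and the job is handed in when it is done.

Besides the shell and the picture viewer there is one more tool, called after "Call:" in YAML: its name, and indented under it one key for each argument. arm_command: Moves the arm, as the interface text tells. Its arguments: {"type":"object","properties":{"increments":{"type":"array","items":{"type":"number"}}},"required":["increments"]}

```bash
mkdir -p pics
python3 - <<'E'
from plant import sensors, imaging
import cv2,numpy as np
np.set_printoptions(precision=3,suppress=True)
print(sensors.get_obs())
for n in("scene","top","wrist"):
    c=imaging.calibration(n); print(n,c)
a=imaging.capture("scene");b=imaging.capture("top")
cv2.imwrite("pics/scene.png",a);cv2.imwrite("pics/top.png",b)
E
```

```text
{'time': 0.0, 'joint_positions': array([-1.307,  0.343,  1.525,  0.   ,  1.275, -0.146]), 'dq': array([ 0.001,  0.002, -0.001, -0.   ,  0.001, -0.   ]), 'tau': array([  0.002, -43.124, -24.422,   0.072,   0.056,  -0.   ]), 'tool_pos': array([ 209.089, -481.132,  226.045]), 'tcp_rot': array([-3.14, -0.  ,  0.41]), 'contact_force': array([-0.274,  0.188,  0.214]), 'moment': array([ 0.015, -0.021, -0.008]), 'grip_width': 91.79212125699848}
scene {'fx': 381.70663743489877, 'fy': 381.70663743489877, 'cx': 320.97400046805376, 'cy': 204.43673429914935, 'world_to_cam': array([[   0.51 ,    0.86 ,   -0.018, -333.498],
       [   0.616,   -0.379,   -0.691, -287.96 ],
       [  -0.601,    0.341,   -0.723, 1624.268],
       [   0.   ,    0.   ,    0.   ,    1.   ]])}
top {'fx': 390.4722053125898, 'fy': 390.4722053125898, 'cx': 314.8821563162458, 'cy': 197.21483974644465, 'world_to_cam': array([[  -0.014,   -1.   ,   -0.013,   60.945],
       [  -0.993,    0.015,   -0.116,  577.547],
       [   0.116,    0.011,   -0.993, 1155.731],
       [   0.   ,    0.   ,    0.   ,    1.   ]])}
wrist {'fx': 325.54253455715656, 'fy': 325.54253455715656, 'cx': 313.9953352281013, 'cy': 204.95583491688387, 'hand_eye': array([[   0.   ,   -0.953,   -0.303,   80.895],
       [   1.   ,    0.   ,   -0.001,   -0.549],
       [   0.001,   -0.303,    0.953, -158.279],
       [   0.   ,    0.   ,    0.   ,    1.   ]])}
```

View pics/top.png

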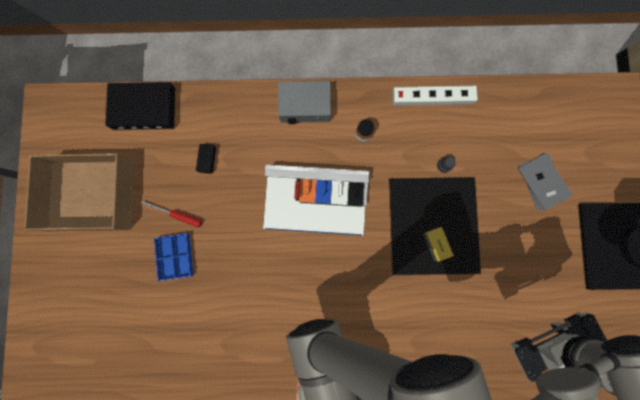

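View pics/scene.png

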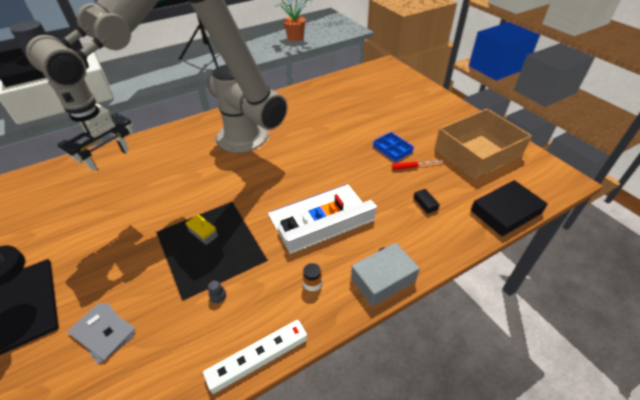

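Top view, left to right: bookend (red edge, ~298,190), then orange 308, blue 324, white 340 and black 356. The yellow case is at (439,244) on the mat, so the gap goes between orange and blue.

```bash
cat > h.py <<'E'
import numpy as np,cv2
from scipy.spatial.transform import Rotation as Ro
from plant import sensors, imaging
np.set_printoptions(precision=2,suppress=True)
def K(c): return c["fx"],c["fy"],c["cx"],c["cy"]
def cam(n):
    c=imaging.calibration(n)
    if n!="wrist": return K(c),np.linalg.inv(c["world_to_cam"])
    o=sensors.get_obs(); T=np.eye(4); T[:3,:3]=Ro.from_euler("xyz",o["tcp_rot"]).as_matrix(); T[:3,3]=o["tool_pos"]
    return K(c),T@c["hand_eye"]
def cast(cm,px,z):
    (fx,fy,cx,cy),T=cm; px=np.atleast_2d(np.asarray(px,float))
    d=np.c_[(px[:,0]-cx)/fx,(px[:,1]-cy)/fy,np.ones(len(px))]@T[:3,:3].T
    return T[:3,3]+d*((z-T[2,3])/d[:,2])[:,None]
def proj(cm,P):
    (fx,fy,cx,cy),T=cm; q=(np.atleast_2d(P)-T[:3,3])@T[:3,:3]
    return np.c_[q[:,0]/q[:,2]*fx+cx,q[:,1]/q[:,2]*fy+cy]
def blobs(im,lo,hi,amin=30):
    m=cv2.inRange(cv2.cvtColor(im,cv2.COLOR_BGR2HSV),lo,hi)
    cs=[c for c in cv2.findContours(m,cv2.RETR_EXTERNAL,cv2.CHAIN_APPROX_NONE)[0] if cv2.contourArea(c)>amin]
    return sorted(cs,key=cv2.contourArea,reverse=True)
YEL=((20,90,60),(35,255,255)); ORA=((4,150,120),(15,255,255)); BLU=((100,120,60),(125,255,255))
def snap(tag):
    cm=cam("wrist"); im=imaging.capture("wrist"); cv2.imwrite(f"pics/{tag}.png",im)
    np.savez(f"{tag}.npz",k=cm[0],T=cm[1]); return cm,im
E
python3 - <<'E'
from h import *
cm=cam("top"); im=cv2.imread("pics/top.png")
print("front corners",cast(cm,[[264,231],[364,235]],6))
c=blobs(im,*YEL)[:3]
for k in c: 
    r=cv2.minAreaRect(k); print("yel",r,cast(cm,cv2.boxPoints(r),46)[:,:2].tolist(),cast(cm,[r[0]],50))
for nm,C in(("ora",ORA),("blu",BLU)):
    for k in blobs(im,*C,15)[:4]:
        r=cv2.minAreaRect(k); print(nm,r,cast(cm,[r[0]],50))
cv2.imwrite("pics/topz.png",cv2.resize(im[155:285,255:490],None,fx=3,fy=3,interpolation=cv2.INTER_CUBIC))
E
```

```text
front corners [[478.84 211.72   6.  ]
 [462.21 -96.74   6.  ]]
yel ((439.1398010253906, 243.89735412597656), (32.31000518798828, 18.00609588623047), 67.7509765625) [[466.79357393874903, -272.6594298924248], [486.31803608742314, -323.0521507060622], [397.7554718217025, -354.4995713193157], [378.5382601528488, -304.52142346216067]] [[ 432.17 -312.53   50.  ]]
ora ((306.5, 190.5), (21.0, 15.0), 90.0) [[597.25  77.38  50.  ]]
blu ((173.17124938964844, 256.376708984375), (42.65904998779297, 34.912376403808594), 83.9909896850586) [[406.18 475.28  50.  ]]
blu ((323.2611083984375, 191.5841064453125), (13.902472496032715, 22.54994010925293), 3.8140745162963867) [[593.17  26.95  50.  ]]
```

View pics/topz.png

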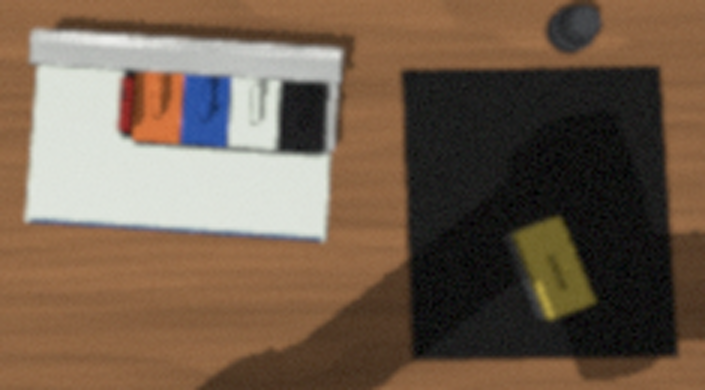

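Call:
arm_command:
  increments: [1,525,-378,-34,-153.4,1,525,-378,-34,-153.4,1,525,-378,-34,-153.4,1,525,-378,-34,-153.4,1,525,-378,-34,-153.4,1,525,-378,-34,-153.4,1,525,-378,-34,-153.4,1,525,-378,-34,-153.4,1,525,-378,-34,-153.4,1,525,-378,-34,-153.4,1,525,-378,-34,-153.4,1,525,-378,-34,-153.4,1,525,-378,-34,-153.4,1,525,-378,-34,-153.4,1,525,-378,-34,-153.4,1,525,-378,-34,-153.4,1,525,-378,-34,-153.4,1,525,-378,-34,-153.4]

```text
time: 2.35
tool_pos: [540.1, 74.3, 260.6]
tcp_rot: [-3.142, -0.0, 3.087]
contact_force: [-0.3, 0.8, -0.7]
grip_width: 0.3
```

Run:
```python
from h import *
cm,im=snap("w1")
o=sensors.get_obs(); print(o["time"],o["tool_pos"],o["tcp_rot"],o["grip_width"])
```

```text
2.4 [540.09  74.33 260.65] [-3.14 -0.    3.09] 0.6205205896679266
```

View pics/w1.png

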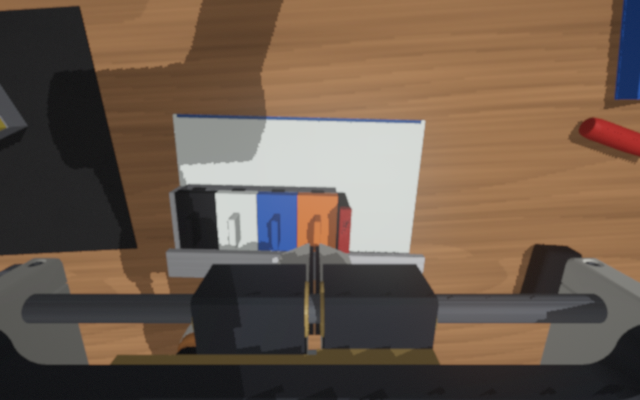

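Run:
```python
from h import *
d=np.load("w1.npz"); cm=(tuple(d["k"]),d["T"]); im=cv2.imread("pics/w1.png")
g=cv2.cvtColor(im,cv2.COLOR_BGR2HSV)
# front edge: blue strip on top of white floor, per column strongest bright transition
pts=[]
for u in range(190,415,5):
    col=g[95:140,u,2].astype(float); s=g[95:140,u,1].astype(float)
    m=np.where(s<60)[0]
    if len(m): pts.append((u,95+m[0]))
p=cast(cm,pts,6); k=np.polyfit(p[:,1],p[:,0],1); r=np.abs(p[:,0]-np.polyval(k,p[:,1])); ok=r<2
k=np.polyfit(p[ok,1],p[ok,0],1); print("front edge x=",k,"yaw",-np.arctan(k[0]),ok.sum(),len(ok))
c=cast(cm,[[174,115],[424,121]],6); print("corners",c, c.mean(0))
for nm,C in(("ora",ORA),("blu",BLU)):
    for b in blobs(im,*C)[:3]:
        R=cv2.minAreaRect(b); print(nm,R, cast(cm,cv2.boxPoints(R),50)[:,:2].tolist(), cast(cm,[R[0]],50))
```

```text
front edge x= [  0.08 467.65] yaw -0.07933517880002768 45 45
corners [[462.2  -92.86   6.  ]
 [486.19 212.86   6.  ]] [474.19  60.     6.  ]
ora ((314.3377380371094, 221.34275817871094), (32.515235900878906, 48.20362854003906), 1.5911403894424438) [[623.6943657205966, 49.204524714050976], [561.9213122332227, 55.14391613602072], [565.1425246303338, 93.37132456002517], [627.1311525697663, 89.28983791854291]] [[593.74  71.8   50.  ]]
blu ((276.0, 221.5), (57.0, 38.0), 90.0) [[554.5832468884486, 6.482230489878802], [557.0442805603889, 51.05915167506052], [630.3163772959667, 45.72593369784958], [627.709888225148, -1.4319947712271528]] [[591.38  25.55  50.  ]]
blu ((627.0, 49.0), (98.0, 24.0), 90.0) [[376.63259150181227, 382.25092769114457], [377.9406649819527, 406.01717034813004], [471.64944179717816, 428.6938694426101], [470.2264594661187, 402.876869312815]] [[422.18 404.51  50.  ]]
```

Call:
arm_command:
  increments: [1,-34.6,4.7,0,1.4,1,-34.6,4.7,60,1.4,1,-34.6,4.7,110,1.4,1,-34.6,4.7,150,1.4,1,-34.6,4.7,180,1.4,1,-34.6,4.7,192,1.4,1,-34.6,4.7,200,1.4,1,-34.6,4.7,200,1.4,1,-34.6,4.7,200,1.4]

```text
time: 3.52
tool_pos: [575.5, 77.2, 61.7]
tcp_rot: [3.142, 0.002, 3.063]
contact_force: [-1.1, -0.5, 0.1]
grip_width: 0.6
```

Run:
```python
from h import *
cm,im=snap("w2")
o=sensors.get_obs(); print(o["time"],o["tool_pos"],o["tcp_rot"],o["contact_force"])
cv2.imwrite("pics/w2c.png",cv2.resize(im[100:400,120:520],None,fx=2,fy=2))
```

```text
3.575 [575.47  77.13  61.7 ] [3.14 0.   3.06] [-0.51 -0.39  0.13]
```

View pics/w2c.png

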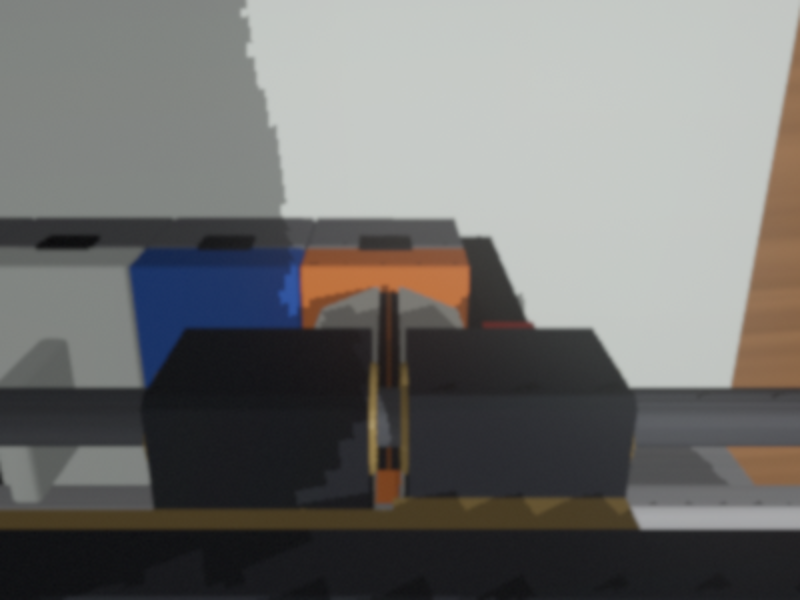

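Fingertips are above the orange lid, centred on it, with the bookend just to their right. Next I push it outward.

Call:
arm_command:
  increments: [1,0,5,0,0,1,0,11,0,0,1,0,17,0,0,1,0,23,0,0,1,0,29,0,0,1,0,35,0,0,1,0,41,0,0,1,0,46,0,0,1,0,48,0,0,1,0,48,0,0]

```text
time: 4.82
tool_pos: [578.3, 125.4, 60.5]
tcp_rot: [3.141, -0.001, 3.063]
contact_force: [0.6, 0.1, -0.3]
grip_width: 0.2
```

Run:
```python
from h import *
cm,im=snap("w3")
o=sensors.get_obs(); print(o["time"],o["tool_pos"],o["tcp_rot"],o["contact_force"])
cv2.imwrite("pics/w3c.png",cv2.resize(im[100:400,120:520],None,fx=2,fy=2))
```

```text
4.875 [578.23 125.29  60.4 ] [ 3.14 -0.    3.06] [0.22 0.33 0.81]
```

View pics/w3c.png

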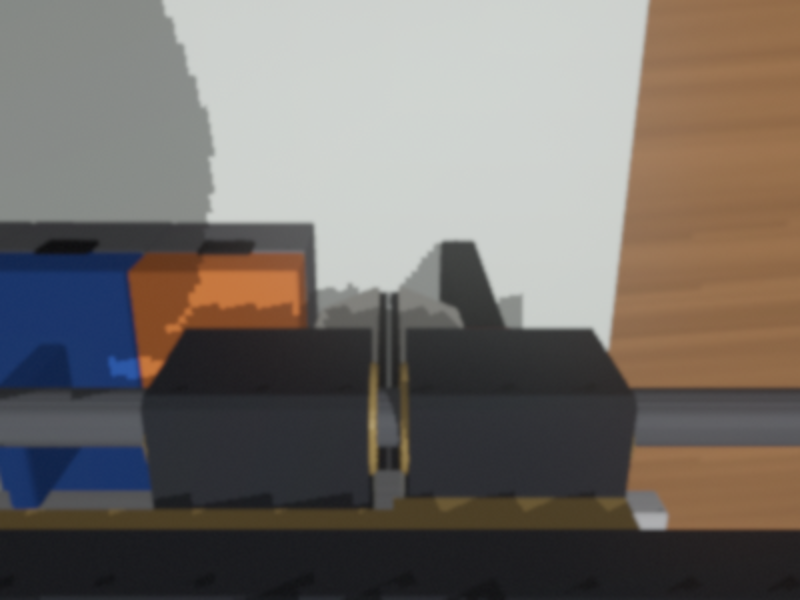

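Call:
arm_command:
  increments: [1,0,3,0,0,1,0,6,0,0,1,0,8,0,0,1,0,8,0,0]

```text
time: 5.38
tool_pos: [579.3, 133.2, 60.6]
tcp_rot: [3.142, -0.0, 3.063]
contact_force: [-0.5, -1.0, 0.3]
grip_width: 0.5
```

Call:
arm_command:
  increments: [1,0,1.5,0,0,1,0,3,0,0,1,0,3,0,0]

```text
time: 5.75
tool_pos: [579.3, 133.7, 60.6]
tcp_rot: [-3.138, -0.001, 3.063]
contact_force: [-2.4, -10.0, 1.2]
grip_width: 0.2
```

Call:
arm_command:
  increments: [1,0,-8,0,0,1,0,-8,-45,0,0.67,-27,-59,-45,0,0.67,-27,-59,-45,0,0.67,-27,-59,-45,0,0.67,-27,-59,-20,0,0.67,-27,-59,-5,0,0.67,-27,-59,3,0,0.67,-27,-59,6,0,0.67,-27,-59,6,0]

```text
time: 7.0
tool_pos: [602.0, 75.1, 54.9]
tcp_rot: [3.142, 0.0, 3.063]
contact_force: [0.6, -0.3, -0.1]
grip_width: 30.4
```

Run:
```python
from h import *
cm,im=snap("w4")
o=sensors.get_obs(); print(o["time"],o["tool_pos"],o["tcp_rot"],o["contact_force"],o["grip_width"])
cv2.imwrite("pics/w4c.png",cv2.resize(im[100:400,120:520],None,fx=2,fy=2))
```

```text
7.05 [602.2   75.07  55.2 ] [3.14 0.   3.06] [-0.99 -0.16  0.19] 30.474463061594776
```

View pics/w4c.png

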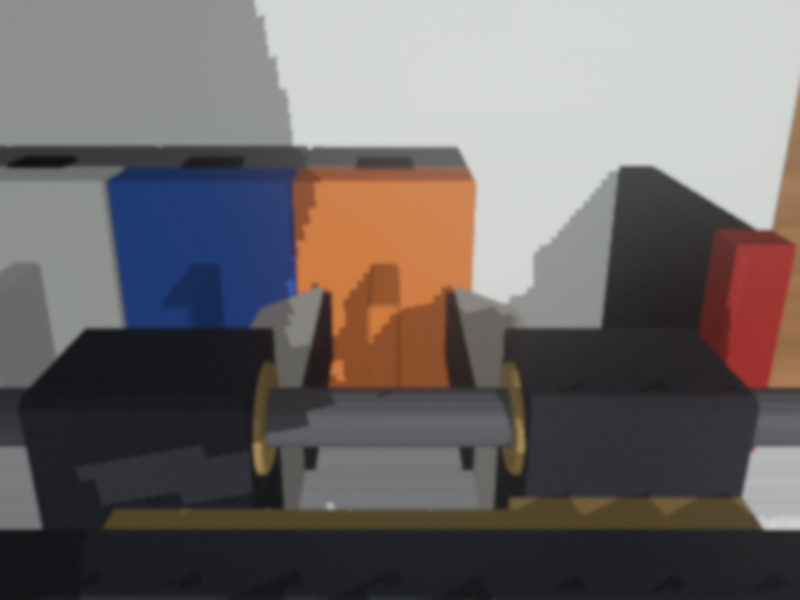

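The fingers straddle the orange fin and the bookend is well out. Next I grip the fin and carry orange left, squarely.

Call:
arm_command:
  increments: [1,0,0,0,0,1,0,0,0,0,1,0,0,0,0,1,0,0,0,0,1,0,6,0,0,1,0,14,0,0,1,0,22,0,0,1,0,30,0,0,1,0,38,0,0,1,0,44,0,0,1,0,48,0,0,1,0,50,0,0,1,0,50,0,0]

```text
time: 8.68
tool_pos: [606.0, 124.9, 54.9]
tcp_rot: [-3.141, 0.001, 3.063]
contact_force: [-0.2, -2.4, 5.9]
grip_width: 7.8
```

Call:
arm_command:
  increments: [1,0,1.5,0,0,1,0,1.5,0,0]

```text
time: 8.93
tool_pos: [606.0, 125.0, 54.9]
tcp_rot: [-3.139, 0.0, 3.063]
contact_force: [-1.8, -7.2, 4.5]
grip_width: 7.3
```

Call:
arm_command:
  increments: [0.67,0,0,0,0,0.67,0,-1,0,0,0.67,0,-1,0,0,0.67,0,-1,-30,0,0.67,0,-1,-90,0,0.5,0,-1,-150,0,0.5,0,-50,-205,0,0.5,120,-443,-205,-24.4,0.5,120,-443,-205,-24.4,0.5,120,-443,-205,-24.4,0.5,120,-443,-205,-24.4,0.5,120,-443,-205,-24.4,0.5,120,-443,-205,-24.4,0.5,120,-443,-205,-24.4,0.5,120,-443,-205,-24.4,0.5,120,-443,-205,-24.4,0.5,120,-443,-205,-24.4]

```text
time: 11.05
tool_pos: [452.0, -304.4, 259.5]
tcp_rot: [3.141, 0.0, -2.793]
contact_force: [0.4, -0.6, -0.2]
grip_width: 45.4
```

Run:
```python
from h import *
cm,im=snap("w5")
t=imaging.capture("top"); cv2.imwrite("pics/top2.png",t)
o=sensors.get_obs(); print(o["time"],o["tool_pos"],o["tcp_rot"],o["grip_width"])
z=cv2.resize(t[160:250,250:390],None,fx=4,fy=4,interpolation=cv2.INTER_CUBIC)
w=cv2.resize(im,(576,360)); out=np.zeros((600,800,3),np.uint8); 
out[:240,:373]=cv2.resize(z,(373,240)); out[240:,:576]=w; cv2.imwrite("pics/c5.png",out)
for b in blobs(im,*YEL)[:3]:
    R=cv2.minAreaRect(b); B=cv2.boxPoints(R); P=cast(cm,B,46)[:,:2]; print(R,B.tolist(),P.tolist(),P.mean(0))
```

```text
11.15 [ 451.96 -304.58  259.73] [ 3.14  0.   -2.79] 46.122262728009446
((309.5, 154.5), (81.0, 45.0), 90.0) [[287.0, 114.0], [332.0, 114.0], [332.0, 195.0], [287.0, 195.0]] [[395.1867636433564, -355.7255509081461], [378.26226796299926, -309.1808243971876], [464.7841434398925, -276.06852290493873], [483.01257456743275, -326.2537252816764]] [ 430.31 -316.81]
((448.5, 356.5), (15.0, 165.0), 90.0) [[366.0, 349.0], [531.0, 349.0], [531.0, 364.0], [366.0, 364.0]] [[656.9041476221889, -151.8058178527669], [578.4823369920877, 64.66537508469628], [601.1062784517073, 78.46364626528566], [680.8631589850152, -141.75994273854374]] [629.34 -37.61]
((249.5, 359.0), (10.0, 89.0), 90.0) [[205.0, 354.0], [294.0, 354.0], [294.0, 364.0], [205.0, 364.0]] [[741.617334114954, -360.5601909722596], [699.1689640838568, -243.37630341307045], [715.6221576835474, -237.7360064008314], [758.5512555725725, -356.2712342909151]] [ 728.74 -299.49]
```

View pics/c5.png

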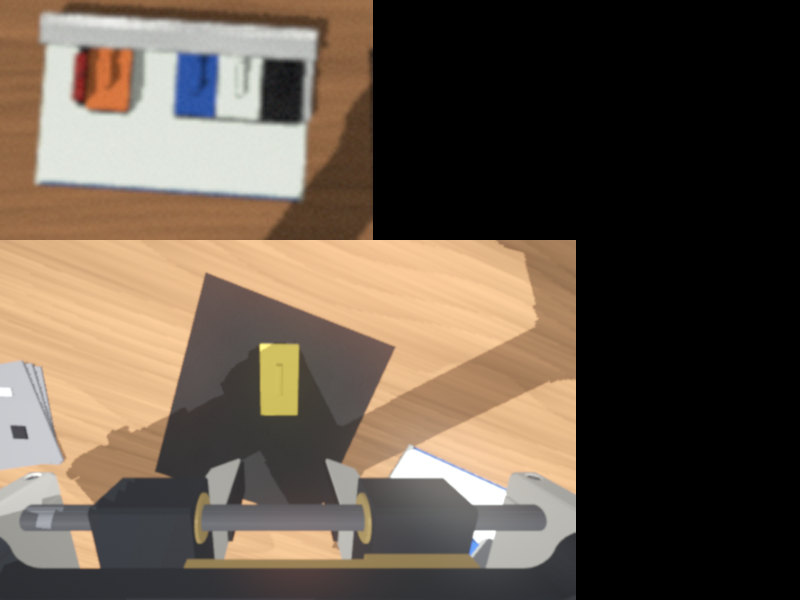

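Top crop: orange stands against the moved bookend, with one case-wide gap before blue. Wrist view: the yellow lid is almost square to the tool, at (309,154) in full-image pixels.

Run:
```python
from h import *
d=np.load("w5.npz"); cm=(tuple(d["k"]),d["T"]); im=cv2.imread("pics/w5.png")
m=cv2.inRange(cv2.cvtColor(im,cv2.COLOR_BGR2HSV),*YEL)[100:210,270:350]
L=[];R=[]
for v in range(20,90):
    u=np.where(m[v])[0]
    L.append((u[0]+270,v+100));R.append((u[-1]+271,v+100))
for e in(L,R):
    p=cast(cm,e,46); c,w=p[:,:2].mean(0),0; vx=cv2.fitLine(p[:,:2].astype(np.float32),cv2.DIST_HUBER,0,.01,.01).ravel(); print(vx, np.arctan(vx[1]/vx[0]))
r=np.where(m[:,40])[0]; print("ends",r[0]+100,r[-1]+101, cast(cm,[[309.5,r[0]+100],[309.5,r[-1]+101]],46))
o=cm[1]; print("cam",o[:3,3])
```

```text
[   0.95    0.32  430.66 -342.62] 0.3246924
[   0.94    0.34  415.1  -294.37] 0.3457033
ends 115 196 [[ 387.72 -332.1    46.  ]
 [ 475.06 -300.75   46.  ]]
cam [ 373.19 -332.67  417.8 ]
```

Call:
arm_command:
  increments: [0.5,27.7,-2.9,0,0.8,0.5,27.7,-2.9,60,0.8,0.5,27.7,-2.9,120,0.8,0.5,27.7,-2.9,160,0.8,0.5,27.7,-2.9,190,0.8,0.5,27.7,-2.9,205,0.8,0.5,27.7,-2.9,209,0.8,0.5,27.7,-2.9,209,0.8,1,27.7,-2.9,209,0.8,1,27.7,-2.9,209,0.8,1,27.7,-2.9,209,0.8,1,27.7,-2.9,209,0.8,1,27.7,-2.9,209,0.8]

```text
time: 12.78
tool_pos: [426.3, -318.0, 50.7]
tcp_rot: [-3.141, -0.0, -2.809]
contact_force: [0.1, -0.1, -0.2]
grip_width: 7.7
```

Call:
arm_command:
  increments: [1,0,0,-15,0,1,0,0,-40,0,1,0,0,-65,0,1,-20,35,-65,3,1,-42,70,-65,6,1,-63,106,-65,10,1,-84,141,-65,14,1,-105,176,-65,18,1,-126,211,-65,21,1,-147,247,-65,23.6,1,-168,282,-65,23.6,1,-188,317,-65,23.6,1,-200,337,-65,23.6,1,-209,352,-65,23.6,1,-209,352,-65,23.6,1,-209,352,-65,23.6,1,-209,352,-65,23.6]

```text
time: 14.9
tool_pos: [508.7, 82.2, 115.7]
tcp_rot: [-3.141, -0.0, 3.062]
contact_force: [0.3, -0.6, -3.1]
grip_width: 7.7
```

Run:
```python
from h import *
cm,im=snap("w6"); s=imaging.capture("scene")
o=sensors.get_obs(); print(o["time"],o["tool_pos"],o["tcp_rot"],o["contact_force"],o["grip_width"])
p=o["tool_pos"][:2]-[578.9,51.7]; print("rack",p@[.9969,-.0789],p@[.0789,.9969])
out=np.vstack([cv2.resize(im[100:400,120:520],(400,300)),cv2.resize(s[150:300,230:430],(400,300),interpolation=cv2.INTER_CUBIC)]); cv2.imwrite("pics/c6.png",out)
```

```text
15.0 [508.7   82.35 115.72] [-3.14 -0.    3.06] [ 0.9  -0.32 -2.75] 8.253416105187044
rack -72.3989100195736 25.01370721865594
```

View pics/c6.png

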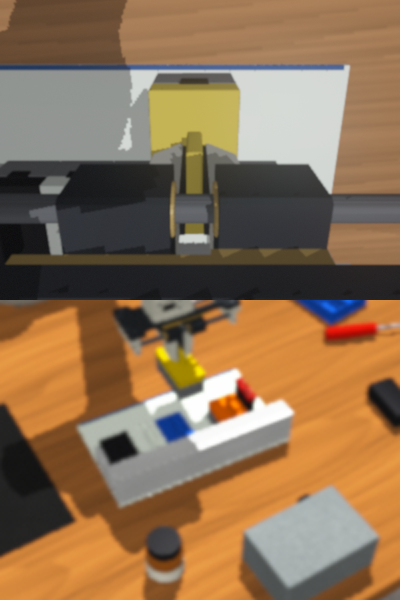

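Call:
arm_command:
  increments: [1,0,0.7,30,0,1,0,0.7,50,0,1,0,0.7,58,0,1,0,0.7,60,0,1,0,0.7,60,0,1,-4,0.7,60,0,1,-8,0.7,60,0,1,-12,0.7,60,0,1,-16,0.7,60,0,1,-20,0.7,60,0]

```text
time: 16.25
tool_pos: [529.1, 82.1, 55.7]
tcp_rot: [-3.141, 0.0, 3.063]
contact_force: [-0.9, -0.5, -2.6]
grip_width: 7.6
```

Call:
arm_command:
  increments: [1,-4,-0.3,0,0,1,-8,-0.3,0,0,1,-12,-0.3,0,0,1,-16,-0.3,0,0,1,-20,-0.3,0,0,1,-24,-0.3,0,0,1,-28,-0.3,0,0,1,-32,-0.3,0,0,1,-36,-0.3,0,0,1,-40,-0.3,0,0]

```text
time: 17.5
tool_pos: [568.9, 78.6, 55.7]
tcp_rot: [-3.141, -0.0, 3.063]
contact_force: [1.5, -0.2, -2.4]
grip_width: 7.7
```

Call:
arm_command:
  increments: [1,-5,0,0,0,1,-10,0,0,0,1,-15,0,0,0,1,-20,0,0,0,1,-25,0,0,0,1,-28,0,0,0,1,-30,0,0,0,1,-32,0,0,0,1,-32,0,0,0]

```text
time: 18.62
tool_pos: [600.6, 76.2, 55.7]
tcp_rot: [-3.142, 0.0, 3.063]
contact_force: [0.8, -0.4, -2.6]
grip_width: 7.8
```

Call:
arm_command:
  increments: [1,-1,0,0,0,1,-2,0,0,0,1,-3,0,0,0,1,-4,0,0,0,1,-5,0,0,0,1,-5,0,0,0]

```text
time: 19.38
tool_pos: [603.3, 76.0, 55.3]
tcp_rot: [-3.141, -0.005, 3.063]
contact_force: [-7.8, 1.0, 0.4]
grip_width: 7.9
```

Call:
arm_command:
  increments: [1,1.5,0,0.5,0,1,1.5,0,1,0,0.67,1.5,0,1,0,0.67,1.5,0,1,0,0.67,1.5,0,1,0,0.67,1.5,0,-20,0,0.67,1.5,0,-70,0,1,1.5,0,-120,0,1,1.5,0,-180,0,1,55,0,-205,0,1,55,0,-205,0,1,55,0,-205,0]

```text
time: 20.88
tool_pos: [551.0, 80.1, 260.7]
tcp_rot: [-3.142, 0.001, 3.063]
contact_force: [0.0, 0.5, -0.1]
grip_width: 0.3
```

Run:
```python
from h import *
cm,im=snap("w7"); s=imaging.capture("scene")
o=sensors.get_obs(); print(o["time"],o["tool_pos"],o["tcp_rot"],o["contact_force"],o["grip_width"])
out=np.vstack([cv2.resize(im[80:260,140:460],(640,360)),cv2.resize(s[170:260,250:400],(400,240),interpolation=cv2.INTER_CUBIC).copy() if 0 else np.pad(cv2.resize(s[170:260,250:400],(400,240),interpolation=cv2.INTER_CUBIC),((0,0),(0,240),(0,0)))]); cv2.imwrite("pics/c7.png",out)
```

```text
20.975 [551.13  79.96 259.63] [-3.14 -0.    3.06] [-0.4  -0.46 -0.33] 0.7683474492984288
```

View pics/c7.png

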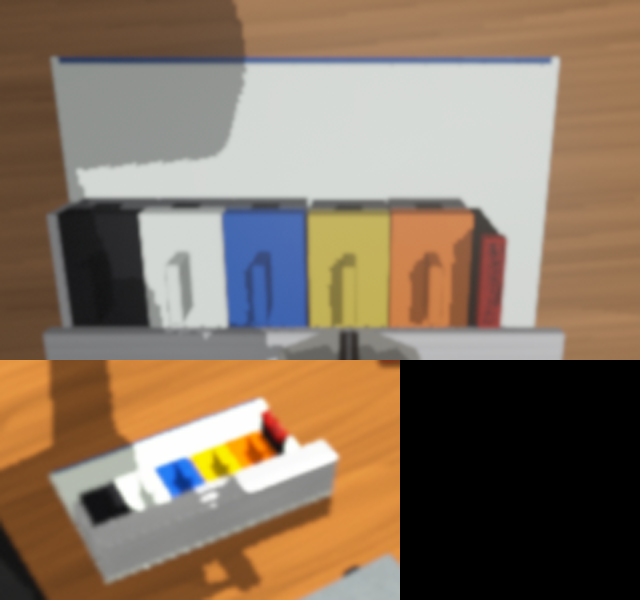

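The wrist view shows yellow standing home between blue and orange, with the fronts aligned. Next I close the bookend.

Call:
arm_command:
  increments: [1,-43,120,0,0,1,-43,120,0,0,1,-43,120,50,0,1,-43,120,110,0,1,-43,120,165,0,1,-43,120,200,0,1,-43,120,215,0,1,-43,120,218,0,1,-43,117,218,0,1,-43,113,218,0,1,-43,109,218,0,1,-43,106,218,0]

```text
time: 22.48
tool_pos: [602.1, 182.0, 43.3]
tcp_rot: [3.141, 0.001, 3.062]
contact_force: [-0.2, -0.3, -0.1]
grip_width: 0.1
```

Call:
arm_command:
  increments: [1,0,-1,0,0,1,0,-2,0,0,1,0,-3,0,0,1,0,-4,0,0,1,0,-5,0,0,1,0,-5,0,0]

```text
time: 23.22
tool_pos: [601.5, 177.6, 42.7]
tcp_rot: [3.141, 0.0, 3.063]
contact_force: [0.5, 3.6, -0.2]
grip_width: 0.5
```

Call:
arm_command:
  increments: [1,0,-1,0,0,1,0,-2,0,0,1,0,-2,0,0]

```text
time: 23.6
tool_pos: [601.4, 175.7, 42.8]
tcp_rot: [3.141, 0.0, 3.063]
contact_force: [0.7, 5.4, 0.2]
grip_width: 0.2
```

Call:
arm_command:
  increments: [1,0,-1,0,0,1,0,-2,0,0,1,0,-2,0,0]

```text
time: 23.98
tool_pos: [601.4, 175.4, 42.8]
tcp_rot: [3.139, 0.001, 3.063]
contact_force: [1.1, 12.0, -1.6]
grip_width: 0.3
```

Call:
arm_command:
  increments: [1,0,15,0,0,1,0,20,0,0,1,0,20,-60,0,1,0,20,-120,0,1,0,20,-180,0,1,43,-80,-218,0,1,43,-100,-218,0,1,43,-100,-218,0,1,43,-100,-218,0]

```text
time: 25.1
tool_pos: [550.5, 76.6, 260.9]
tcp_rot: [-3.141, 0.0, 3.061]
contact_force: [0.5, 0.1, -0.7]
grip_width: 0.6
```

Run:
```python
from h import *
cm,im=snap("w8"); s=imaging.capture("scene"); t=imaging.capture("top")
o=sensors.get_obs(); print(o["time"],o["tool_pos"],o["tcp_rot"],o["contact_force"])
a=cv2.resize(im[80:260,140:460],(640,360)); z=np.zeros((240,640,3),np.uint8)
z[:,:320]=cv2.resize(s[170:260,270:390],(320,240)); z[:,320:]=cv2.resize(t[150:255,255:395],(320,240))
cv2.imwrite("pics/c8.png",np.vstack([a,z]))
R=np.array([[.9969,-.0789],[.0789,.9969]])
for n,C in(("yel",YEL),("ora",ORA),("blu",BLU)):
    for b in blobs(im,*C,300)[:2]:
        b=b.reshape(-1,2)
        if 100<b[:,1].mean()<260:
            p=(cast(cm,b,50)[:,:2]-[578.9,51.7])@R.T; print(n,p.min(0),p.max(0))
```

```text
25.25 [550.55  78.06 259.93] [-3.14 -0.    3.06] [0.02 0.15 0.27]
yel [-21.6   -0.61] [52.17 46.54]
ora [-17.94  47.3 ] [50.89 93.09]
blu [-20.49 -47.88] [52.05 -2.8 ]
```

View pics/c8.png

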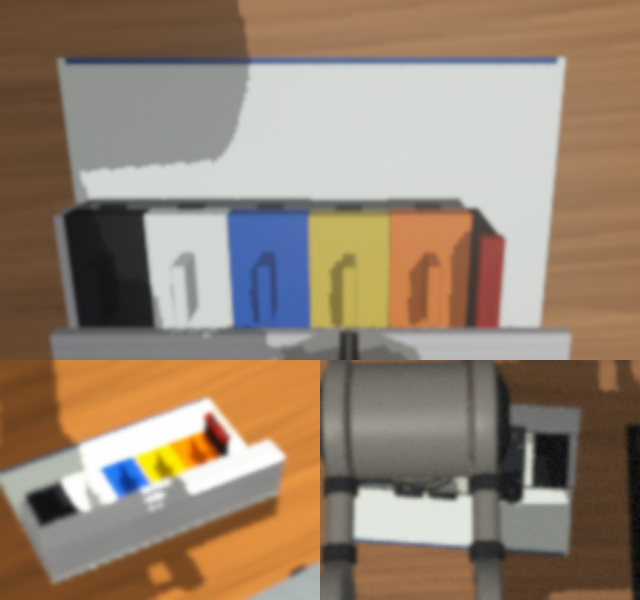

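The five cases stand tight and square with their fronts in line. The tool is clear, so I'm handing in the job.

```bash
python3 -c "from plant import ticket; print(ticket.close_job())"
```

```text
the job is handed in; nothing more can be done
None
```

The yellow case is in the rack immediately to the right of the orange one, all the way back, and the row is pressed snug. I handed the job in at about 25 s; `close_job` gives no verdict.

**What I did**
- Pushed the bookend out to its stop with the shut fingers; about 10 N of force confirmed the stop.
- Gripped the orange case by its fin and slid it about 50 mm left, up to the bookend.
- Gripped the yellow case by its fin, turned it square to the rack and slid it in from the apron until it met the wall at about 8 N.
- Released it and pushed the bookend back until the row resisted with 12 N and stopped moving.

**Last checks**
- **Row:** The final wrist and scene pictures show black, white, blue, yellow and orange upright side by side. No gaps are visible, and the fronts are in line to about 3–4 mm by the colour masks.
- **Bookend:** From the finger contact position it works out at about 0.046 m, against the limit of 0.048.
- **Tool:** It is clear of everything, with the force near zero.

No check failed. The first estimate of the rack's angle, from the top camera (-0.054 rad), disagreed with the wrist camera (-0.079 rad). I used the wrist value, and the case went in without touching the sides. In the last top picture the arm hid most of the row, so it confirmed little, and I did not measure the bystanders again.

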